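Load a laminate coupon under the spring clip

ROBOT

A 7-joint arm with a two-finger parallel gripper is mounted at the origin on the work surface. World frame = base frame: x ahead of the robot, y to its left, z up, the work surface at z = 0. Lengths are in m, angles in rad, forces in N, time in s.
With the tool pointing down it reaches from about 0.4 to 0.875 m from the base axis. Payload 19.3 kg.
Tool frame: the origin (TCP) lies between the finger pads; the fingertips stand 17 mm ahead of it and the grasp point (between the pads) lies 2 mm behind it (bot.finger_overhang is the distance from the TCP to the fingertips, in m); z points along the fingers, y is the line along which they close (so a half turn about z gives the same grasp; the last joint's range is limited). The gripper opens to 85 mm and grips with 20 to 120 N. Pads are 22 mm wide; open, the fingers measure 114 mm over their backs; the gripper's body (76 mm by 85 mm) begins 54 mm behind the grasp point. The pads swing forward as they close: fully open they stand 13 mm farther back than shut.
Start: joints at [-1.262, 0.521, -0.036, 1.599, 0.021, 1.021, -0.113], TCP at [0.231, 0.581, 0.248] pointing down, gripper open.
Joint ranges: [-2.91, 2.91], [-0.3, 2.13], [-1.5, 1.42], [0.17, 2.43], [-1.26, 4.41], [0.16, 1.93], [-2.52, 2.52]. Speed limits (rad/s): [1.89, 1.89, 2.39, 2.39, 3.01, 3.01, 3.01].

INTERFACE

Orientations are given as [roll, pitch, yaw] about the fixed x, y, z axes, in that order (R = Rz(yaw) Ry(pitch) Rx(roll)).
In Python, from workcell import observe, grab_frame, bot gives the robot as it stands.
- The arm moves only by the shell command python3 -m crank 'ROWS' [FORCE]. ROWS is a JSON object of lists of equal length, an entry for each row: "linear": the shift along the world's x, y, z each as a share of 0.25 m, from -1 to 1, a list of three; "delta_rot": the turn, a rotation vector about the world's x, y, z each as a share of 30 degrees, from -1 to 1, a list of three; "fingers": the opening, from -1 (shut) to 1 (fully open). In form: {"linear": [[dx, dy, dz], ...], "delta_rot": [[rx, ry, rz], ...], "fingers": [fingers, ...]}. A call has 1 to 5 rows; each row is the pose to reach, as a shift and turn from the pose commanded when the call began; what a row does not reach only later rows make up. A row lasts 1/10 s, in which the tool goes at most 50 mm and 8.59 degrees, less where a joint would pass 70% of its speed; a pose out of reach is approached as far as the arm can. A call with a number of a shift or a turn outside -1 to 1 is refused whole. A call with a gripper value outside its range is refused whole. The fingers move at their own pace and stop on an object; FORCE is the grip in N (left out, the last holds). Time passes only in rows, so rows that repeat a pose let the fingers close. It gives the time, the measured TCP pose, the force, the opening and the grip force at its end, in the units of the state.
- observe(): the state, without advancing time (a new reading comes with each control period).
- grab_frame(name): name is "scene" or "top"; returns a dict with "image" (480x640x3 uint8, red, green, blue), "mtx" (3x3 intrinsics, pixels), "xyz" and "orientation" of the camera in the world. Camera axes: x right, y down, z forward; pixel columns grow to the right and rows downward; lengths in m; the calibration is good to about 2 mm. A picture is of the moment at which its call begins. There is no depth.
- bot.job_done(): hands the job in; it is judged then, once.
The state is a dict: "clock": time; "qpos": joint angles; "qd": joint speeds; "joint_efforts": joint torques, N m; "position": TCP position; "tool_rot": TCP orientation; "force": force on the tool from outside, world axes, zero at the start; "moment": the same for the moment, N m; "grip_width": finger opening in m; "finger_force": force on a finger pad.
Only numpy, scipy, OpenCV 4.12 (cv2) and the standard library are available. Lean on these libraries where they do the work, as an engineer would, in place of code of your own. Each camera call takes 0.05 s, during which the arm holds its last target. There are 200 camera calls.

TASK

Press the long pad of the spring clip down with one fingertip to raise its nose and, keeping it held down, push the flat laminate coupon along its channel with the other fingertip, beneath the nose, until it meets the end stop; then let the clip come down on the coupon and move clear. Only push the coupon, never pick it up, and leave the other things on the bench alone.

Things in the scene. Friction and masses are not known exactly. Their poses are not given: they have to be found in the camera images.
- fixture: dark metal plate fixed to the bench, 190 (x) x 140 (y) x 10 mm, spanning x -115..+75, y -75..+65 mm; origin on the bench, z up. Carries a coupon channel along x (centre y -38), a spring clip hinged along x at y 0, z 28 mm, and two hinge posts 32 mm high at x -80 and +52. Coupons are pushed towards +x
- channel_end (a point): fixed point: middle of the channel floor at the end stop's face (fixture x +55, y -38, z 10 mm; axes as the fixture's). The stop is a steel bar across the channel, 12 mm high. The channel floor is the plate's top; its two rails are 6 mm high, 4 mm wide, 47 mm apart, from x -110 to +55
- pad_mid (a point): middle of the press pad's top, moves with the clip. The pad is a steel plate 132 mm long (fixture x -88..+44), 34 mm wide (y +18..+52): a fingertip can slide along it while pressing. Let up it slopes, rising outwards (middle z about 28, outer edge 35 mm); fully pressed it is level, top at z 14 mm, 4 mm over the plate, on a firm stop
- nose (a point): middle of the underside of the clip's blunt nose, moves with the clip; nose 14 mm (fixture x +30..+44) x 10 mm, over the middle of the channel, on an arm that stays below z 42 mm. Let up it is about 2 mm over the channel floor and blocks the way; fully pressed, about 16 mm over it
- coupon_mid (a point): centre (half-way up) of the loose laminate coupon, a brown flat block 60 mm long (x) x 44 mm wide (y) x 10 mm thick, about 50 g, lying in the channel short of the nose, its length along the channel. Home against the end stop this point is 30 mm before the stop face (fixture x +25, y -38, z 15 mm)
- clip (a joint): spring clip angle in rad: 0 let up (nose down), 0.40 pad fully pressed (nose up). From about 0.29 a coupon passes freely beneath; with a coupon beneath and the pad let go it rests at about 0.24. At the pad's middle line it takes about 3 N to start and 7 N to hold fully down; it springs back when let go
- bottle: white squeeze bottle standing near the fixture, 56 mm across, 140 mm high; origin at its underside; leave alone
- jar: jar standing near the fixture, 60 mm across, 75 mm high; origin at its underside; leave alone
- offcut: block of laminate, 90 x 50 x 30 mm, lying near the fixture; origin at its underside; leave alone
- screwdriver: screwdriver lying near the fixture, about 200 mm long; leave alone
Things that resemble listed ones, but are neither listed nor needed, are in the scene too. There is more than one size of the part that bears coupon_mid; the job needs the middle-sized.

How it is judged:
On the way, in this order (a step that is already met when the one before it is completed fails the run):
1. the clip is held open while the coupon is still short of the nose (value of joint clip above 0.28 rad and x of coupon_mid in the frame of fixture below 0.003 m), for 0.1 s.
2. the coupon is home against the end stop with the clip still held open (value of joint clip above 0.27 rad and x of coupon_mid in the frame of fixture above 0.021 m), for 0.1 s.
At the end, for the whole second after the job is handed in: the coupon lies flat in the channel within 4 mm of the end stop, at rest, with the clip let go and its nose resting on it (clip angle 0.18 to 0.27 rad); the other things have not moved more than 20 mm (x of coupon_mid in the frame of fixture between 0.021 and 0.028 m and y of coupon_mid in the frame of fixture between -0.042 and -0.034 m and z of coupon_mid in the frame of fixture below 0.018 m and value of joint clip between 0.18 and 0.27 rad and linear speed of coupon below 0.01 m/s); the robot touches nothing.
It fails at once if the coupon is lifted (more than 8 mm) or tipped (z of coupon_mid in the frame of fixture above 0.023 m or angle between coupon_mid's own z axis and vertical above 0.25 rad).
It fails at once if a bystander is moved more than 20 mm (distance of any of bottle, jar, offcut, screwdriver from where it was at the start of the episode above 0.02 m).
It also fails if it takes over 48 s, if anything falls off the work surface, if the arm or the gripper's body presses on something with over 40 N, if the wrist force passes 120 N, or if a joint passes its speed limit or range.

## Working session

There is one attempt and no reset: what is moved stays moved. The work goes in short steps, Python scripts to look and compute and a shell command to move; the robot and the scene stay as the last step left them, time stands still between calls to the robot, and variables do not carry over. Pictures are saved under pics/ and viewed, at most 10 in all, crops included, and the job is handed in when it is done.

```bash
mkdir -p pics; ls
python3 - <<'E'
from workcell import observe, grab_frame, bot
import cv2
for n in("scene","top"):
    f=grab_frame(n); cv2.imwrite(f"pics/{n}0.png",f["image"][:,:,::-1]); print(n,f["mtx"],f["xyz"],f["orientation"])
print(observe(),bot.finger_overhang)
E
```

```text
pics
scene [[547.29589772   0.         315.15356134]
 [  0.         547.29589772 237.37863771]
 [  0.           0.           1.        ]] [1.34450981 0.32445778 0.60087061] [-2.15214474  0.02010421  1.89340458]
top [[602.27828853   0.         320.37940583]
 [  0.         602.27828853 235.6989225 ]
 [  0.           0.           1.        ]] [0.44294406 0.05230784 1.00700816] [-3.00544341  0.03154587 -1.58408466]
{'clock': 0.1, 'qpos': array([-1.2622136 ,  0.52194064, -0.03630542,  1.59991363,  0.02120967,
        1.02109713, -0.11278038]), 'qd': array([ 0.00171904, -0.00127677, -0.00081063,  0.00048358, -0.00058658,
        0.00146596,  0.00016767]), 'joint_efforts': array([ 3.39421720e-03, -9.28480339e+01,  1.98367462e+00, -3.70531440e+01,
        1.80755829e-02,  5.37299726e-03, -1.39455346e-05]), 'position': array([0.23106374, 0.5804343 , 0.24780549]), 'tool_rot': array([-3.14062284e+00,  8.60560762e-05,  2.76280391e+00]), 'force': array([-0.17804287, -0.11638395, -0.38258226]), 'moment': array([-0.00149992,  0.0574853 ,  0.00015093]), 'finger_force': 0.0, 'grip_width': 0.0856569147789721} 0.017
```

View pics/scene0.png

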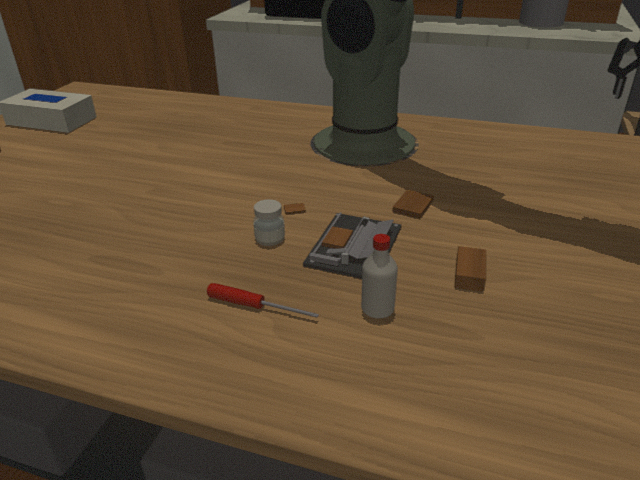

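View pics/top0.png

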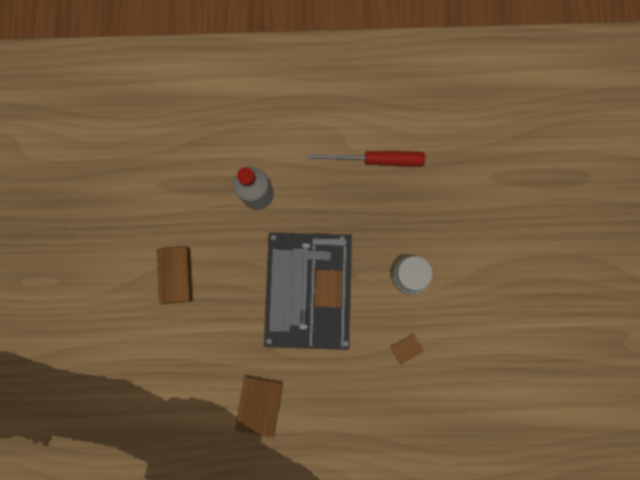

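The top view shows the fixture upright in the picture (corners about (268,234)–(350,348)), +x up and +y left. The coupon is in the channel at (328,288). The bottle is at (255,185), the jar at (412,273), the offcut at (174,275), and small and large decoy coupons at (407,349) and (260,406).

```bash
cat > h.py <<'E'
from workcell import observe, grab_frame, bot
import cv2, numpy as np
from scipy.spatial.transform import Rotation as R
def cast(f,uv,z):
    uv=np.atleast_2d(uv).astype(float)
    d=(np.linalg.inv(f["mtx"])@np.c_[uv,np.ones(len(uv))].T)
    d=(R.from_euler("xyz",f["orientation"]).as_matrix()@d).T
    c=np.array(f["xyz"]); return c+d*((z-c[2])/d[:,2])[:,None]
def proj(f,p):
    q=(np.atleast_2d(p)-f["xyz"])@R.from_euler("xyz",f["orientation"]).as_matrix()
    q=(f["mtx"]@q.T).T; return q[:,:2]/q[:,2:]
def brown(f,roi):
    x0,y0,x1,y1=roi; hsv=cv2.cvtColor(f["image"],cv2.COLOR_RGB2HSV)
    m=cv2.inRange(hsv,(5,110,50),(20,255,255)); k=np.zeros_like(m); k[y0:y1,x0:x1]=m[y0:y1,x0:x1]
    c=max(cv2.findContours(k,0,2)[0],key=cv2.contourArea); return c[:,0]
E
python3 - <<'E'
from h import *
f=grab_frame("top"); im=f["image"]; hsv=cv2.cvtColor(im,cv2.COLOR_RGB2HSV)
m=cv2.inRange(hsv,(0,0,0),(179,90,255)); k=np.zeros_like(m); k[222:360,255:362]=m[222:360,255:362]
c=max(cv2.findContours(k,0,2)[0],key=cv2.contourArea)
w=cast(f,c[:,0],.01)
r=cv2.minAreaRect(w[:,:2].astype(np.float32)*1000); print("plate",r,cv2.boxPoints(r))
b=brown(f,(312,262,348,312)); w=cast(f,b,.02)
r=cv2.minAreaRect(w[:,:2].astype(np.float32)*1000); print("coupon",r, b.min(0),b.max(0))
for n,uv,z in(("bottle cap",(246,176),.14),("jar",(414,273),.075),("offc",(174,275),.03)): print(n,cast(f,uv,z))
cv2.imwrite("pics/crop.png",cv2.resize(im[220:360,240:370,::-1],None,fx=4,fy=4))
E
```

```text
plate ((490.063720703125, 103.9170150756836), (138.90895080566406, 188.89390563964844), 87.36723327636719) [[392.52612   38.874207]
 [581.22064   30.197495]
 [587.6013   168.95982 ]
 [398.9068   177.63654 ]]
coupon ((491.47747802734375, 70.39735412597656), (42.57627487182617, 60.301490783691406), 88.97254180908203) [315 270] [341 307]
bottle cap [[0.65322188 0.18699389 0.14      ]]
jar [[ 0.51047619 -0.0636224   0.075     ]]
offc [[0.51657587 0.32180824 0.03      ]]
```

View pics/crop.png

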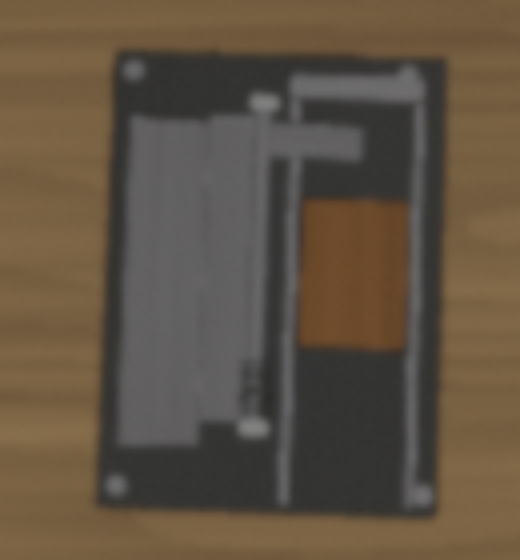

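The plate measures 139x189 mm (given: 140x190) and the coupon 60x43 mm. That puts the fixture origin at about (0.510, 0.108) with yaw -2.6°, and the coupon at fixture (-17, -38). The TCP target is fixture (-66, -3), which is world (0.444, 0.108), with a gap of about 64 mm.

```bash
python3 -m crank '{"linear":[[0.1,-0.2,0],[0.2,-0.4,0],[0.3,-0.6,0],[0.4,-0.8,0],[0.43,-0.95,0]],"delta_rot":[[0,0,0.2],[0,0,0.4],[0,0,0.636],[0,0,0.636],[0,0,0.636]],"fingers":[0.5,0.5,0.5,0.5,0.5]}'
python3 -m crank '{"linear":[[0.1,-0.2,0],[0.2,-0.4,0],[0.3,-0.6,0],[0.4,-0.8,0],[0.42,-0.94,0]],"delta_rot":[[0,0,0],[0,0,0],[0,0,0],[0,0,0],[0,0,0]],"fingers":[0.5,0.5,0.5,0.5,0.5]}'
python3 -m crank '{"linear":[[0,0,0],[0,0,0]],"delta_rot":[[0,0,0],[0,0,0]],"fingers":[0.5,0.5]}'
```

```text
clock: 0.65
position: [0.3364, 0.352, 0.2482]
tool_rot: [3.142, 0.0, 3.095]
force: [2.4, -0.2, 0.2]
grip_width: 0.0637
finger_force: 0.0
clock: 1.15
position: [0.4391, 0.1251, 0.2484]
tool_rot: [3.141, 0.001, 3.096]
force: [0.7, 0.6, -0.8]
grip_width: 0.064
finger_force: 0.0
clock: 1.35
position: [0.4383, 0.126, 0.2483]
tool_rot: [-3.142, -0.0, 3.093]
force: [-0.4, 0.6, 0.5]
grip_width: 0.064
finger_force: 0.0
```

```bash
python3 -m crank '{"linear":[[0.024,-0.072,-0.15],[0.024,-0.072,-0.35],[0.024,-0.072,-0.55],[0.024,-0.072,-0.7],[0.024,-0.072,-0.7]],"delta_rot":[[0.077,0,0],[0.077,0,0],[0.077,0,0],[0.077,0,0],[0.077,0,0]],"fingers":[0.5,0.5,0.5,0.5,0.5]}'
python3 - <<'E'
from h import *
s=observe();print(s["position"],s["tool_rot"],s["force"])
f=grab_frame("scene");cv2.imwrite("pics/s1.png",cv2.resize(f["image"][150:330,230:450,::-1],None,fx=3.3,fy=3.3))
E
```

```text
clock: 1.85
position: [0.4414, 0.1095, 0.0697]
tool_rot: [3.103, -0.009, 3.098]
force: [-0.2, -0.6, 1.4]
grip_width: 0.0642
finger_force: 0.0
[0.44144725 0.10949696 0.06966133] [ 3.10335879 -0.00887392  3.09779806] [-0.17542865 -0.60293345  1.38298362]
```

View pics/s1.png

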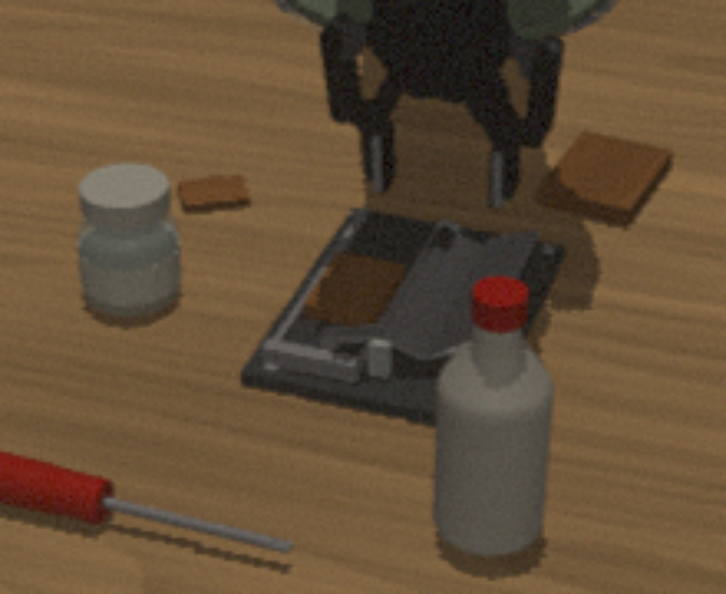

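The gripper hangs behind the coupon. The left (-y) fingertip is at crop (378,190), over the channel, and the right (+y) one at (500,205), over the pad. I'll check the tip heights and y by casting rays onto the finger's front plane.

Run:
```python
from h import *
f=grab_frame("scene"); c=np.array(f["xyz"])
for u in((378,190),(500,205)):
    p=cast(f,(230+u[0]/3.3,150+u[1]/3.3),0)[0]; d=p-c; print(c+d*((.452-c[0])/d[0]))
```

```text
[0.452      0.0752186  0.06135554]
[0.452      0.14869258 0.0634555 ]
```

```bash
python3 -m crank '{"linear":[[0,0,-0.06],[0,0,-0.12],[0,0,-0.14],[0,0,-0.14]],"delta_rot":[[0,0,0],[0,0,0],[0,0,0],[0,0,0]],"fingers":[0.5,0.5,0.5,0.5]}'
python3 -m crank '{"linear":[[0,0,-0.02],[0,0,-0.03],[0,0,-0.03]],"delta_rot":[[0,0,0],[0,0,0],[0,0,0]],"fingers":[0.5,0.5,0.5]}'
```

```text
clock: 2.35
position: [0.4447, 0.1094, 0.0395]
tool_rot: [3.101, -0.0, 3.096]
force: [-0.4, -0.3, -0.2]
grip_width: 0.0641
finger_force: 0.0
clock: 2.65
position: [0.4449, 0.109, 0.0311]
tool_rot: [3.101, -0.0, 3.095]
force: [2.8, -0.0, 4.5]
grip_width: 0.0639
finger_force: 2.2
```

```bash
python3 -m crank '{"linear":[[0,0,-0.016],[0,0,-0.016]],"delta_rot":[[0,0,0],[0,0,0]],"fingers":[0.5,0.5]}'
python3 -m crank '{"linear":[[0,0,-0.012],[0,0,-0.012]],"delta_rot":[[0,0,0],[0,0,0]],"fingers":[0.5,0.5]}'
python3 - <<'E'
from h import *
s=observe();print(s["position"],s["force"],s["moment"])
f=grab_frame("scene");cv2.imwrite("pics/s2.png",cv2.resize(f["image"][180:290,290:420,::-1],None,fx=5,fy=5))
E
```

```text
clock: 2.85
position: [0.4448, 0.1085, 0.027]
tool_rot: [3.101, -0.001, 3.095]
force: [3.3, -4.5, 6.4]
grip_width: 0.0638
finger_force: 3.6
clock: 3.05
position: [0.4446, 0.1081, 0.024]
tool_rot: [3.102, -0.001, 3.094]
force: [2.3, -7.6, 9.9]
grip_width: 0.064
finger_force: 5.2
[0.44464354 0.10806933 0.02404894] [ 2.34572736 -7.56017213  9.86619453] [-1.05387997 -0.45291055 -0.09148519]
```

View pics/s2.png

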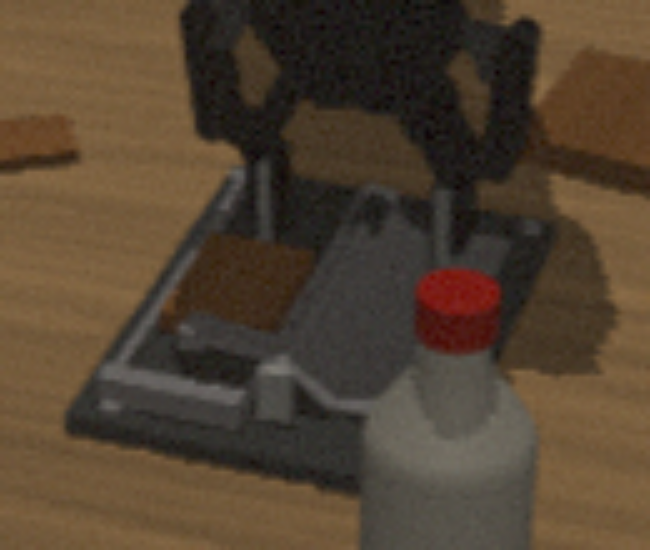

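The nose (crop (190,335)) is now clear of the coupon's front edge. The pusher tip is behind the coupon at (268,240) and the presser is on the pad. I'll press further, to the stop.

```bash
python3 -m crank '{"linear":[[0,0,-0.012],[0,0,-0.012]],"delta_rot":[[0,0,0],[0,0,0]],"fingers":[0.5,0.5]}'
python3 -m crank '{"linear":[[0,0,-0.006],[0,0,-0.006]],"delta_rot":[[0,0,0],[0,0,0]],"fingers":[0.5,0.5]}'
```

```text
clock: 3.3
position: [0.4448, 0.108, 0.0223]
tool_rot: [3.102, -0.0, 3.094]
force: [-4.4, -11.0, 45.5]
grip_width: 0.0641
finger_force: 22.5
clock: 3.5
position: [0.4448, 0.108, 0.022]
tool_rot: [3.101, 0.0, 3.094]
force: [-13.3, -11.5, 88.1]
grip_width: 0.0644
finger_force: 43.8
```

```bash
python3 -c "
from h import *
s=observe();print(s['force'],s['moment'])"
python3 -m crank '{"linear":[[0,0,0.010],[0,0,0.010]],"delta_rot":[[0,0,0],[0,0,0]],"fingers":[0.5,0.5]}'
python3 -c "
from h import *
s=observe();print(s['force'],s['moment'])
f=grab_frame('scene');cv2.imwrite('pics/s3.png',cv2.resize(f['image'][180:290,290:420,::-1],None,fx=5,fy=5))"
```

```text
[-13.25258217 -11.51363799  88.08309734] [-1.89413785  2.72012186 -0.0872865 ]
clock: 3.7
position: [0.4447, 0.108, 0.0229]
tool_rot: [3.102, -0.0, 3.094]
force: [-0.5, -9.0, 21.3]
grip_width: 0.0639
finger_force: 10.4
[-0.48882261 -8.95253048 21.30190248] [-1.1730194  -0.05924783 -0.035233  ]
```

View pics/s3.png

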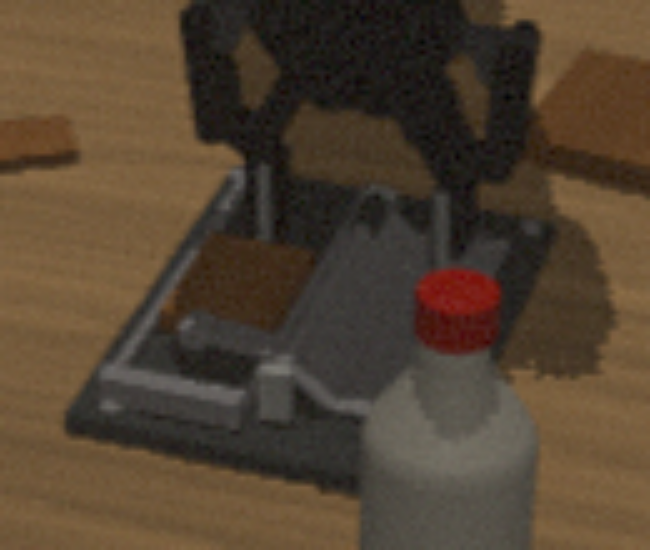

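The nose is well up and the load is shared between the pad stop and a light touch of the pusher on the floor. I'll ease up 1 mm and start pushing along fixture +x.

```bash
python3 -m crank '{"linear":[[0,0,0.004],[0.02,-0.001,0.004],[0.04,-0.002,0.004],[0.06,-0.003,0.004],[0.08,-0.004,0.004]],"delta_rot":[[0,0,0],[0,0,0],[0,0,0],[0,0,0],[0,0,0]],"fingers":[0.5,0.5,0.5,0.5,0.5]}'
python3 -c "
from h import *
f=grab_frame('top');b=brown(f,(312,255,348,312));r=cv2.minAreaRect(cast(f,b,.02)[:,:2].astype(np.float32)*1000);print(r,len(b))"
```

```text
clock: 4.25
position: [0.4621, 0.108, 0.023]
tool_rot: [3.102, -0.006, 3.097]
force: [-13.9, 0.1, 20.1]
grip_width: 0.0641
finger_force: 10.3Traceback (most recent call last):
  File "<string>", line 3, in <module>
    f=grab_frame('top');b=brown(f,(312,255,348,312));r=cv2.minAreaRect(cast(f,b,.02)[:,:2].astype(np.float32)*1000);print(r,len(b))
                          ~~~~~^^^^^^^^^^^^^^^^^^^^^
  File "h.py", line 15, in brown
    c=max(cv2.findContours(k,0,2)[0],key=cv2.contourArea); return c[:,0]
ValueError: max() iterable argument is empty
```

```bash
python3 -m crank '{"linear":[[0,0,0.003],[0.02,-0.001,0.003],[0.04,-0.002,0.003]],"delta_rot":[[0,0,0],[0,0,0],[0,0,0]],"fingers":[0.5,0.5,0.5]}'
python3 -c "
from h import *
s=observe();print(s['position'],s['force'],s['moment'])
f=grab_frame('scene');cv2.imwrite('pics/s4.png',cv2.resize(f['image'][180:290,290:420,::-1],None,fx=5,fy=5))"
```

```text
clock: 4.6
position: [0.473, 0.1075, 0.0237]
tool_rot: [3.102, -0.004, 3.097]
force: [-6.4, -0.7, 9.2]
grip_width: 0.0641
finger_force: 4.2
[0.47299908 0.10750738 0.0236843 ] [-6.40965673 -0.67659566  9.19358024] [0.35028177 1.29675059 0.21585608]
```

View pics/s4.png

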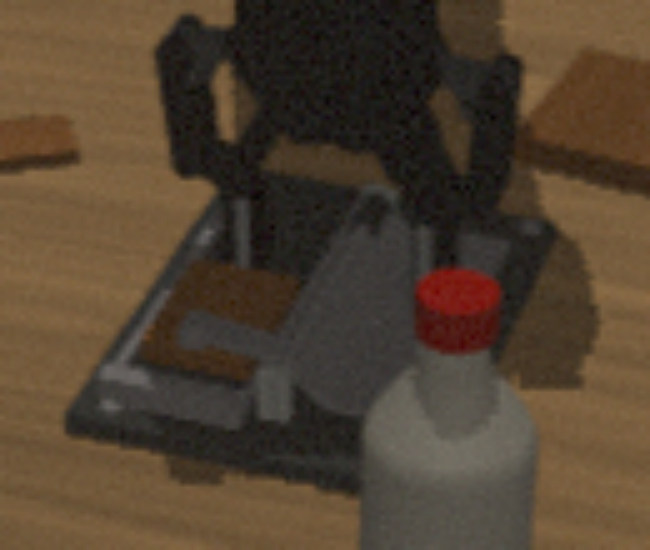

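The coupon is passing beneath the raised nose: its front edge is at about (200,365), 20 mm short of the stop bar. I'll keep pushing.

```bash
python3 -m crank '{"linear":[[0.018,-0.001,0],[0.036,-0.002,0],[0.054,-0.003,0],[0.07,-0.003,0],[0.07,-0.003,0]],"delta_rot":[[0,0,0],[0,0,0],[0,0,0],[0,0,0],[0,0,0]],"fingers":[0.5,0.5,0.5,0.5,0.5]}'
python3 -m crank '{"linear":[[0.012,0,0],[0.012,0,0]],"delta_rot":[[0,0,0],[0,0,0]],"fingers":[0.5,0.5]}'
```

```text
clock: 5.15
position: [0.4912, 0.1067, 0.0237]
tool_rot: [3.102, -0.003, 3.096]
force: [-2.6, -0.6, 7.0]
grip_width: 0.0643
finger_force: 3.9
clock: 5.35
position: [0.4939, 0.1067, 0.0237]
tool_rot: [3.102, -0.004, 3.096]
force: [-4.1, -0.9, 7.8]
grip_width: 0.064
finger_force: 4.2
```

```bash
python3 -m crank '{"linear":[[0.006,0,0],[0.006,0,0]],"delta_rot":[[0,0,0],[0,0,0]],"fingers":[0.5,0.5]}'
python3 -m crank '{"linear":[[0.006,0,0],[0.006,0,0]],"delta_rot":[[0,0,0],[0,0,0]],"fingers":[0.5,0.5]}'
```

```text
clock: 5.55
position: [0.4941, 0.1066, 0.0235]
tool_rot: [3.102, -0.006, 3.096]
force: [-10.4, 0.3, 11.9]
grip_width: 0.0642
finger_force: 7.5
clock: 5.75
position: [0.4943, 0.1066, 0.0234]
tool_rot: [3.102, -0.009, 3.096]
force: [-18.4, 0.9, 19.6]
grip_width: 0.064
finger_force: 12.0
```

The push stalled at .494 (predicted .494) and the force is rising, so the coupon is at the stop. I'll check by picture before letting up.

```bash
python3 -c "
from h import *
f=grab_frame('scene');cv2.imwrite('pics/s5.png',cv2.resize(f['image'][180:290,290:420,::-1],None,fx=5,fy=5))"
```

```text
(no output)
```

View pics/s5.png

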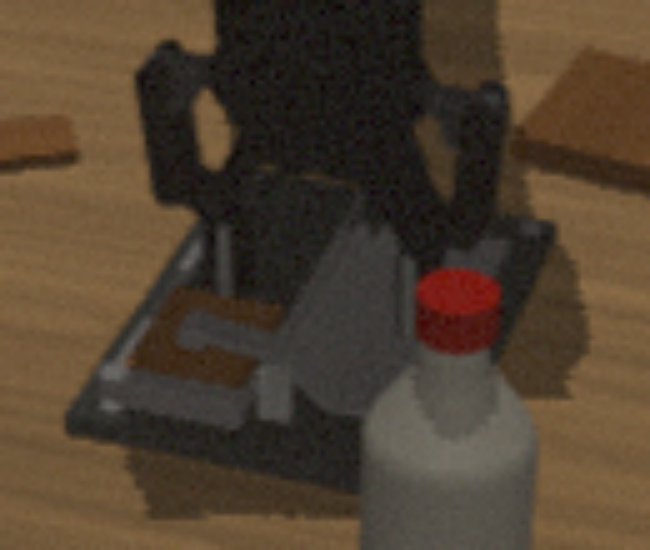

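The coupon's front edge meets the stop bar (about (190,370)) with the nose up. I'll back off, then lift.

```bash
python3 -m crank '{"linear":[[-0.02,0,0],[-0.035,0.001,0],[-0.035,0.001,0.02],[-0.035,0.001,0.05],[-0.035,0.001,0.09]],"delta_rot":[[0,0,0],[0,0,0],[0,0,0],[0,0,0],[0,0,0]],"fingers":[0.5,0.5,0.5,0.5,0.5]}'
python3 -m crank '{"linear":[[0,0,0.1],[-0.05,0,0.3],[-0.2,0.1,0.5],[-0.3,0.3,0.7],[-0.3,0.5,0.8]],"delta_rot":[[0,0,0],[0,0,0],[0,0,0],[0,0,0],[0,0,0]],"fingers":[0.5,0.5,0.5,0.5,0.5]}'
python3 -m crank '{"linear":[[0,0.2,0],[0,0.4,0],[0,0.6,0],[0,0.6,0],[0,0.6,0]],"delta_rot":[[0,0,0],[0,0,0],[0,0,0],[0,0,0],[0,0,0]],"fingers":[0.5,0.5,0.5,0.5,0.5]}'
python3 - <<'E'
from h import *
f=grab_frame('top');b=brown(f,(312,235,348,312));w=cast(f,b,.02)[:,:2]-[.5103,.108]
a=-.0459;w=w@np.array([[np.cos(a),-np.sin(a)],[np.sin(a),np.cos(a)]]);print(w.min(0),w.max(0))
g=grab_frame('scene');A=cv2.resize(f["image"][220:360,240:370],(400,430));B=cv2.resize(g["image"][180:290,290:420],(400,430));cv2.imwrite("pics/e.png",np.hstack([A,B])[:,:,::-1])
E
```

```text
clock: 6.3
position: [0.4885, 0.1068, 0.0465]
tool_rot: [3.102, -0.003, 3.096]
force: [0.2, 0.2, -0.1]
grip_width: 0.0639
finger_force: 0.0
clock: 6.8
position: [0.4201, 0.1954, 0.223]
tool_rot: [3.101, -0.001, 3.094]
force: [1.3, 1.1, -0.6]
grip_width: 0.0642
finger_force: 0.0
clock: 7.3
position: [0.4209, 0.3464, 0.2204]
tool_rot: [3.102, -0.002, 3.098]
force: [-0.3, -0.9, -1.2]
grip_width: 0.0639
finger_force: 0.0
[-0.00551088 -0.05972411] [ 0.05409645 -0.01653379]
```

View pics/e.png

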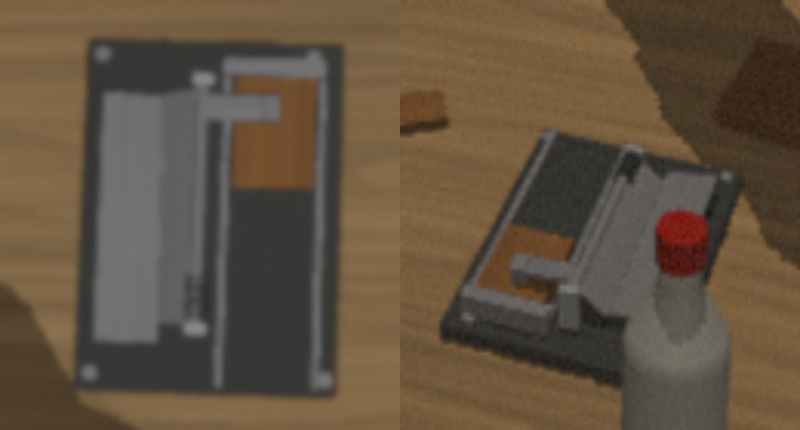

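The coupon spans fixture x -5.5 to +54 (centre about +24.3, -38), against the stop bar at left crop (275,70). The nose rests on it at (270,108), and the arm is clear.

```bash
python3 -c "
from workcell import bot
print(bot.job_done())"
```

```text
the job is handed in; nothing more can be done
None
```

I pushed the coupon home to the end stop (centre about x +24 mm, y -38 mm in the fixture frame), let the clip down on it, moved the arm clear and handed the job in; no verdict came back.

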